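Raise the funnel on its pawl stand

ROBOT

A 6-joint arm with a two-finger parallel gripper is mounted at the origin on a cart in front of the work surface, level with it; the furniture and walls round the work are solid. World frame = base frame: x ahead of the robot, y to its left, z up, the work surface at z = 0. Lengths are in mm, angles in rad, forces in N, time in s.
With the tool pointing down it reaches from about 375 to 825 mm from the base axis. Payload 5.5 kg.
Tool frame: the origin (TCP) lies at the very end of the fingers, on their centre line; the grasp point (between the pads) lies grip_point_offset behind it (grip_point_offset is the distance from the TCP to the grasp point, in mm); z points along the fingers, y is the line along which they close (so a half turn about z gives the same grasp; the last joint's range is limited). The gripper opens to 85 mm and grips with 20 to 120 N. Pads are 22 mm wide; open, the fingers measure 114 mm over their backs; the gripper's body (76 mm by 85 mm) begins 54 mm behind the grasp point. The pads swing forward as they close: fully open they stand 13 mm farther back than shut.
Start: joints at [1.181, 0.314, -0.047, 1.21, 0, 1.571], TCP at [227.998, 554.988, 231.299] pointing down, gripper open.
Joint ranges: [-2.67, 2.67], [-0.69, 1.73], [-1.03, 1.25], [-2.08, 2.16], [-1.42, 1.45], [-3.14, 3.14]. Speed limits (rad/s): [2.39, 2.39, 3.01, 3.14, 3.14, 3.14].

INTERFACE

Orientations are given as a unit quaternion [w, x, y, z].
In Python, from plant import get_state, get_image, get_calibration, close_job, grip_point_offset gives the robot as it stands.
- The arm moves only by the tool step_arm, never from a script. Its argument "increments" is a list of rows, each a list of 3 entries, a list of its own where there are three numbers: the turn, a rotation vector about the tool's x, y, z in rad, then the shift along the tool's x, y, z in mm, then the gripper's target within -1 to 1 (shut at 1, half-way at 0, fully open at -1). A call has 1 to 5 rows; each row is the pose to reach, as a shift and turn from the pose commanded when the call began, along the tool's axes at that moment; what a row does not reach only later rows make up. A row lasts 1/10 s, in which the tool goes at most 50 mm and 8.59 degrees, less where a joint would pass 70% of its speed; a pose out of reach is approached as far as the arm can. A call with a gripper value outside its range is refused whole. The fingers move at their own pace and stop on an object; "newtons" is the grip in N (left out, the last holds). Time passes only in rows, so rows that repeat a pose let the fingers close. It gives the time, the measured TCP pose, the force, the opening and the grip force at its end, in the units of the state.
- get_state(): the state, without advancing time (a new reading comes with each control period).
- get_image(name): name is "side" or "top"; returns the picture (400x640x3 uint8, red, green, blue); there is no depth.
- get_calibration(name): a dict with "fx", "fy", "cx", "cy" (pixels), "distortion" ([k1, k2, p1, p2, k3] as OpenCV has them; the pictures are not rectified), "rvec" (rotation vector, rad) and "tvec" (3), from world to camera coordinates, as OpenCV has them. Camera axes: x right, y down, z forward; pixel columns grow to the right and rows downward; lengths in mm; the calibration is good to about 2 mm. A picture is of the moment at which its call begins. get_calibration takes no time and is no camera call.
- close_job(): hands the job in; it is judged then, once.
The state is a dict: "time": time; "joints": joint angles; "joint_velocities": joint speeds; "joint_torque": joint torques, N m; "ee_pos": TCP position; "ee_rot": TCP orientation; "ft_force": force on the tool from outside, world axes, zero at the start; "torque": the same for the moment, N m; "opening": opening from 0.0 (shut) to 1.0 (fully open); "grasp_force": force on a finger pad.
Only numpy, scipy, OpenCV 4.12 (cv2) and the standard library are available. Lean on these libraries where they do the work, as an engineer would, in place of code of your own. Each camera call takes 0.05 s, during which the arm holds its last target. There are 200 camera calls.

TASK

The funnel on the stand with the blue grip hangs too low for the beaker. Lift that stand's sliding section by its blue grip until its pawl has cleared the orange rung, lower it gently until the pawl sits on the orange rung, then let go. Leave the yellow-grip stand and the beaker as they are.

Things in the scene. Friction and masses are not known exactly. Their poses are not given: they have to be found in the camera images.
- blue_grip (a point): Centre of the blue grip: level bar, 14 mm thick, 64 mm clear between end posts, atop the sliding section of a fixed stand like a mini extension ladder. Site y runs along the bar, z up; -x faces the funnel (60 mm off, rim 102 mm lower). Bar 205 mm above the worktop at the start; below it a crosspiece 37 mm down, and a fixed frame 49 mm under its start height. Stand turned up to 35 degrees.
- blue_fly (a joint): Rise of the blue-grip section, m (0.25 to 0.5 kg, slides freely, falls if let go). Pawl seated: 0 lowest rung (start), 0.050 orange middle rung, 0.100 top rung; end of travel 0.125. Going up the pawl folds by itself and swings out about 10 mm above a rung's seat; then it cannot go back below that rung. A lift to 0.07..0.105 clears the orange rung, not yet the top one.
- yellow_fly (a joint): The same for a second, identical stand with a yellow grip; it rests on its lowest rung (0) and stays there. The two stands may have changed places; their grips are at least 150 mm apart.
- beaker: White plastic beaker, 57 mm in diameter, 70 mm high, empty, upright on the worktop behind the stands; origin at the centre of its underside, z up. It stays where it is.
There are look-alikes about, which are no part of the job. Leave any green look-alike of the beaker alone.

How it is judged (in metres and radians):
On the way:
1. the blue-grip section is raised until its pawl has cleared the orange rung (value of joint blue_fly above 0.058 m and contact force between the fingers and blue_fly above 0.5 N), for 0.1 s.
At the end, for the whole second after the job is handed in: The blue-grip section is at rest with its pawl on the orange rung (0.050 m, within 5 mm), the yellow-grip section is down on its lowest rung (below 6 mm), the beaker stands upright within 30 mm of where it was (value of joint blue_fly between 0.045 and 0.055 m and velocity of joint blue_fly between -0.01 and 0.01 m/s and value of joint yellow_fly below 0.006 m and angle between beaker's own z axis and vertical below 0.17 rad and distance of beaker from where it was at the start of the episode below 0.03 m); the robot touches nothing.
It fails at once if the blue-grip section is let fall or slammed down (faster than 0.4 m/s) (velocity of joint blue_fly below -0.4 m/s).
It fails at once if the yellow-grip section is raised by more than 15 mm (value of joint yellow_fly above 0.015 m).
It fails at once if the beaker is knocked over or pushed away by more than 30 mm (angle between beaker's own z axis and vertical above 0.5 rad or distance of beaker from where it was at the start of the episode above 0.03 m).
It also fails if it takes over 32 s, if anything falls off the work surface, if the arm or the gripper's body presses on something with over 40 N, if the wrist force passes 120 N, or if a joint passes its speed limit or range.

## Working session

There is one attempt and no reset: what is moved stays moved. The work goes in short steps, Python scripts to look and compute and a tool call to move; the robot and the scene stay as the last step left them, time stands still between calls to the robot, and variables do not carry over. Pictures are saved under pics/ and viewed, at most 10 in all, crops included, and the job is handed in when it is done.

Besides the shell and the picture viewer there is one more tool, called as name([rows], argument=value, ...), one row to a line, values as JSON. step_arm: Moves the arm, as the interface text tells. Its arguments: {"type":"object","properties":{"increments":{"type":"array"},"newtons":{"type":"number"}},"required":["increments"]}

```bash
mkdir -p pics; python3 - <<'E'
from plant import *
import cv2
print(get_state(), grip_point_offset)
for n in("side","top"):
    print(n,get_calibration(n)); cv2.imwrite(f"pics/{n}0.png",get_image(n)[:,:,::-1])
E
```

```text
{'time': 0.0, 'joints': array([ 1.18102792e+00,  3.14226366e-01, -4.80487875e-02,  1.21019906e+00,
        3.19490797e-05,  1.57081306e+00]), 'joint_velocities': array([-6.38090794e-04,  7.81974003e-04,  2.06374259e-03, -2.87929992e-04,
        2.00618552e-03, -3.72178819e-05]), 'joint_torque': array([ 4.19474920e-03, -5.39590895e+01,  3.39747298e+01,  1.94084714e-02,
        3.47133000e-04,  1.08056378e-05]), 'ee_pos': array([227.76100469, 554.48194706, 230.44763561]), 'ee_rot': array([-1.78129127e-04,  1.93661088e-01,  9.81068132e-01, -8.19970268e-04]), 'ft_force': array([0.62973517, 0.27694134, 1.08750844]), 'torque': array([-0.03302682,  0.0255443 ,  0.01352824]), 'grasp_force': 0.0, 'opening': 1.0004117287494285} 18.700000000000003
side {'fx': 367.80590509953936, 'fy': 367.80590509953936, 'cx': 321.1422250006796, 'cy': 198.2696632827673, 'distortion': array([-0.02842746,  0.        ,  0.        ,  0.        ,  0.        ]), 'rvec': array([ 0.70160446, -2.41747555,  1.33031585]), 'tvec': array([378.73614581, 408.85672503, 519.14684074])}
top {'fx': 379.32802904195836, 'fy': 379.32802904195836, 'cx': 324.05968735511453, 'cy': 193.5503715694666, 'distortion': array([-0.04382738,  0.        ,  0.        ,  0.        ,  0.        ]), 'rvec': array([ 2.17842446, -2.20453272,  0.0919675 ]), 'tvec': array([-240.24293126,  625.80290178,  947.84546858])}
```

View pics/side0.png

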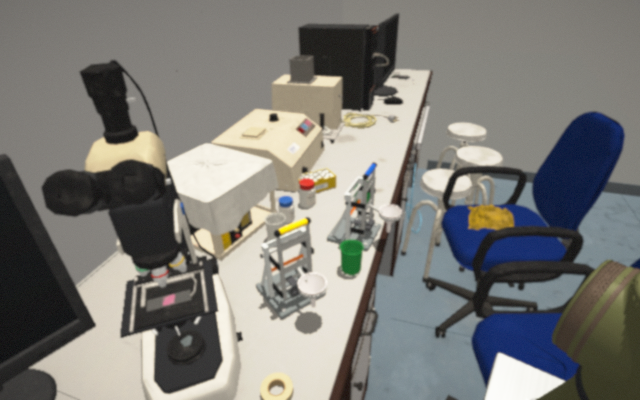

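View pics/top0.png

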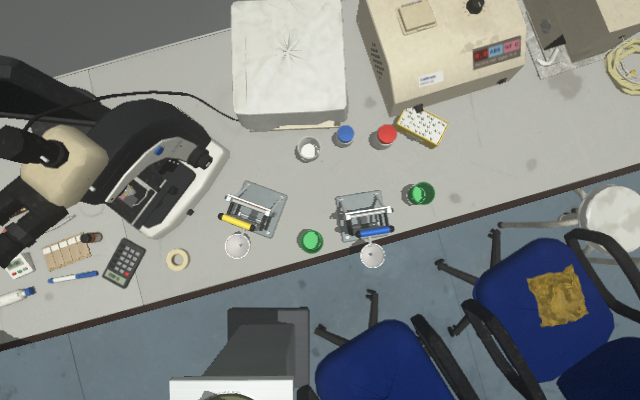

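The blue grip is the bar at about (375,231) in top and (370,172) in side. Its look-alikes are the yellow bar (236,222 top), the blue bottle lid (345,134 top), the blue pen (72,277 top) and the chairs. The blue bar on the ladder stand fits the description, so I'll check it in close crops.

```bash
cat > h.py <<'E'
import numpy as np, cv2
from plant import *
def proj(n,P):
    c=get_calibration(n);K=np.array([[c["fx"],0,c["cx"]],[0,c["fy"],c["cy"]],[0,0,1]])
    return cv2.projectPoints(np.float64(P).reshape(-1,1,3),c["rvec"],c["tvec"],K,c["distortion"])[0][:,0]
def ray(n,uv):
    c=get_calibration(n);K=np.array([[c["fx"],0,c["cx"]],[0,c["fy"],c["cy"]],[0,0,1]])
    p=cv2.undistortPoints(np.float64(uv).reshape(-1,1,2),K,c["distortion"])[:,0]
    R=cv2.Rodrigues(c["rvec"])[0]; return -R.T@c["tvec"], np.c_[p,np.ones(len(p))]@R
def atz(n,uv,z):
    o,d=ray(n,uv); return o+d*((z-o[2])/d[:,2])[:,None]
def tri(us,ut):
    A=np.zeros((3,3));b=np.zeros(3)
    for n,u in(("side",us),("top",ut)):
        o,d=ray(n,[u]);d=d[0]/np.linalg.norm(d);M=np.eye(3)-np.outer(d,d);A+=M;b+=M@o
    return np.linalg.solve(A,b)
def crop(src,out,x,y,w,h,k):
    im=cv2.imread(src)[y:y+h,x:x+w]; cv2.imwrite(out,cv2.resize(im,None,fx=k,fy=k,interpolation=cv2.INTER_CUBIC))
E
python3 - <<'E'
from h import *
a=cv2.resize(cv2.imread("pics/top0.png")[180:275,325:435],None,fx=6,fy=6,interpolation=cv2.INTER_CUBIC)[:,:]
cv2.imwrite("pics/t1.png",a)
crop("pics/side0.png","pics/s1.png",325,155,90,95,6)
print(proj("top",[[228,555,231],[0,0,0],[400,0,0],[400,200,0]]),proj("side",[[228,555,231],[0,0,0],[400,0,0]]))
print(atz("top",[[375,231],[236,222],[310,148]],205))
print(tri((370,172),(375,231)))
E
```

```text
[[-64.24575815 383.21892746]
 [230.02195373 438.5069506 ]
 [229.27066458 281.24544615]
 [152.60972426 281.79670484]] [[ 84.29973325 994.31895132]
 [580.67890275 478.44708301]
 [343.62129145 352.98828198]]
[[ 530.97474242 -349.91968801  205.        ]
 [ 553.07516766  -62.18397958  205.        ]
 [ 706.2910119  -216.89811006  205.        ]]
[ 530.68776168 -350.75584339  199.78277552]
```

View pics/t1.png

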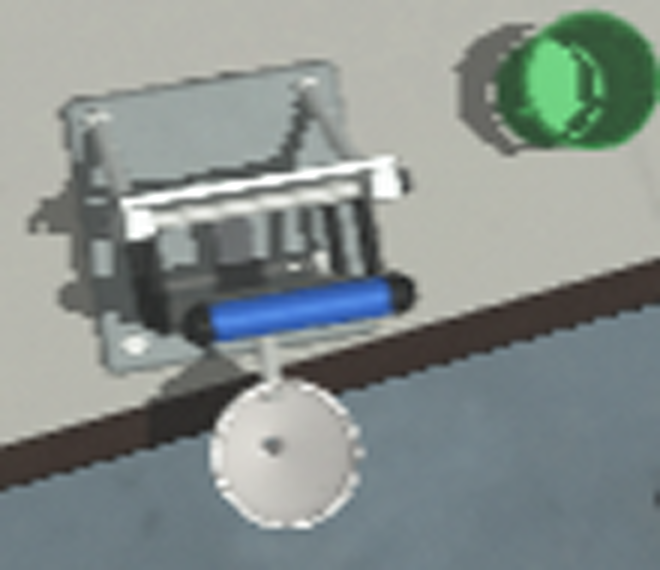

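View pics/s1.png

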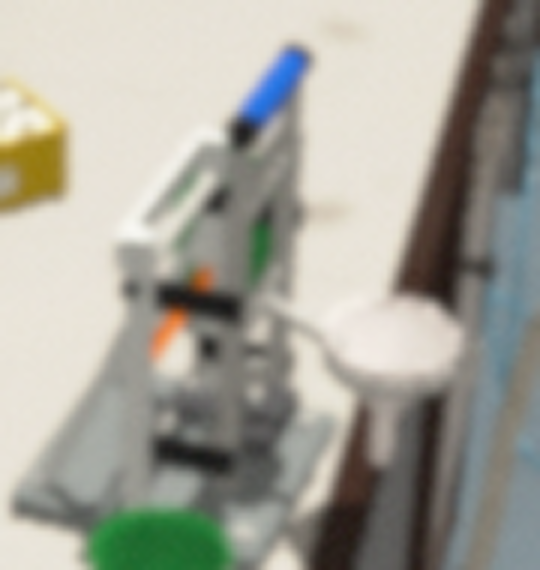

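The crop shows the blue bar between black end posts, with blue ends at about (360,233.5) and (390,229) in top. The funnel hangs on the robot's side. The middle rung is orange in the side view, and the green beaker look-alike sits to the lower left. Next I'll work out the grip pose and the obstacles on the way.

```bash
cat >> h.py <<'E'
from scipy.spatial.transform import Rotation as Ro
def tool():
    s=get_state(); q=s["ee_rot"]; return s["ee_pos"], Ro.from_quat([q[1],q[2],q[3],q[0]])
def inc(p,yawy):
    """shift/turn in tool axes to TCP p, pointing down, tool y at world yaw yawy (or half turn)"""
    p0,R=tool(); best=None
    for a in(yawy,yawy+np.pi):
        y=np.array([np.cos(a),np.sin(a),0]);z=np.array([0,0,-1.]);x=np.cross(y,z)
        r=(R.inv()*Ro.from_matrix(np.c_[x,y,z])).as_rotvec()
        if best is None or np.linalg.norm(r)<np.linalg.norm(best): best=r
    return best.round(3), R.inv().apply(np.array(p)-p0).round(1)
E
python3 - <<'E'
from h import *
np.set_printoptions(suppress=True,precision=2)
e=atz("top",[[325+212/6,180+322/6],[325+392/6,180+294/6]],205);print("ends",e,"len",np.linalg.norm(e[1]-e[0]))
d=e[0]-e[1];yb=np.arctan2(d[1],d[0]);print("center",e.mean(0),"bar yaw",yb,"grip y yaw",yb-np.pi/2)
print("tri",tri((325+272/6,155+90/6),(375.3,231.3)))
print("funnel rim at z103",atz("top",[[325+286/6,180+452/6]],103))
print("eyepieces",tri((70,190),(15,240)),tri((105,75),(30,140)), atz("top",[[40,230],[10,270],[60,200]],300))
for n in("side","top"): print(n,ray(n,[[320,200]]))
p,R=tool();print(R.as_matrix(),get_state()["joints"])
print(inc(e.mean(0)+[0,0,90],yb-np.pi/2))
print(inc([400,100,310],yb-np.pi/2))
E
```

```text
ends [[ 525.89 -319.34  205.  ]
 [ 534.66 -381.96  205.  ]] len 63.22868631277927
center [ 530.28 -350.65  205.  ] bar yaw 1.709995788497751 grip y yaw 0.13919946170285447
tri [ 530.13 -350.57  205.59]
funnel rim at z103 [[ 471.48 -358.23  103.  ]]
eyepieces [542.55 248.42 440.09] [663.91 141.05 522.43] [[541.73 282.32 300.  ]
 [468.29 338.3  300.  ]
 [596.92 245.71 300.  ]]
side (array([184.49, 386.79, 629.67]), array([[ 0.47, -0.7 , -0.53]]))
top (array([ 554.14, -234.67,  992.78]), array([[ 0.05, -0.  , -1.  ]]))
[[-0.92  0.38 -0.  ]
 [ 0.38  0.92 -0.  ]
 [ 0.   -0.   -1.  ]] [ 1.18  0.31 -0.05  1.21  0.    1.57]
(array([-0.  ,  0.  ,  1.04]), array([-623.8, -722.4,  -63.3]))
(array([-0.  ,  0.  ,  1.04]), array([-332. , -355.1,  -78.9]))
```

step_arm([
  [[0,0,0.05],[-24,-22,-8],-1],
  [[0,0,0.1],[-47,-45,-15],-1],
  [[0,0,0.15],[-70,-67,-22],-1],
  [[0,0,0.2],[-94,-89,-30],-1],
])

```text
time: 0.5
ee_pos: [281.2, 435.5, 261.0]
ee_rot: [-0.0, 0.291, 0.957, -0.001]
ft_force: [1.0, 0.1, 0.3]
opening: 1.0
grasp_force: 0.0
```

```bash
python3 - <<'E'
from h import *
print(tool()[0],get_state()["joints"],inc([400,200,300],0.139))
E
```

```text
[281.16470749 435.52338463 260.98693436] [ 9.97592559e-01  1.49986770e-01 -1.87609337e-01  1.23433464e+00
 -8.95987976e-05  1.58895936e+00] (array([-0.001,  0.001,  0.84 ]), array([-230. , -129.3,  -38.8]))
```

step_arm([
  [[0,0,0.08],[-46,-26,-8],-1],
  [[0,0,0.16],[-92,-52,-16],-1],
  [[0,0,0.24],[-138,-77,-23],-1],
  [[0,0,0.32],[-184,-103,-31],-1],
  [[0,0,0.4],[-230,-129,-39],-1],
])

```text
time: 1.0
ee_pos: [393.4, 214.5, 297.9]
ee_rot: [-0.0, 0.476, 0.879, -0.0]
ft_force: [1.4, -0.1, 0.1]
opening: 0.998
grasp_force: 0.0
```

```bash
python3 - <<'E'
from h import *
print(tool()[0],get_state()["joints"],inc([440,0,310],0.139))
E
```

```text
[393.39953632 214.52380406 297.9490547 ] [ 4.99276542e-01  5.77784917e-03 -2.61616421e-01  1.30349604e+00
 -5.82093684e-05  1.49197726e+00] (array([-0.   ,  0.   ,  0.439]), array([-205.1,  -78.2,  -12. ]))
```

step_arm([
  [[0,0,0.08],[-40,-15,-3],-1],
  [[0,0,0.16],[-80,-30,-6],-1],
  [[0,0,0.24],[-120,-45,-9],-1],
  [[0,0,0.32],[-160,-60,-12],-1],
  [[0,0,0.4],[-200,-75,-12],-1],
])

```text
time: 1.5
ee_pos: [440.3, 6.4, 310.1]
ee_rot: [0.0, 0.642, 0.767, 0.0]
ft_force: [1.0, 0.8, 1.2]
opening: 1.004
grasp_force: 0.0
```

```bash
python3 - <<'E'
from h import *
print(tool()[0],get_state()["joints"],inc([470,-200,310],0.139))
E
```

```text
[440.28676232   6.3631729  310.08140288] [ 1.43656259e-02 -1.15821767e-02 -2.51693854e-01  1.33016261e+00
  1.14049446e-04  1.40748397e+00] (array([ 0.001, -0.   ,  0.039]), array([-2.084e+02, -7.200e+00,  1.000e-01]))
```

step_arm([
  [[0,0,0.01],[-42,-1,0],-1],
  [[0,0,0.02],[-84,-3,0],-1],
  [[0,0,0.03],[-126,-5,0],-1],
  [[0,0,0.04],[-168,-6,0],-1],
  [[0,0,0.04],[-208,-7,0],-1],
])

```text
time: 2.0
ee_pos: [470.5, -199.6, 309.5]
ee_rot: [-0.0, 0.656, 0.755, -0.0]
ft_force: [1.2, -0.4, 0.6]
opening: 1.001
grasp_force: 0.0
```

```bash
python3 - <<'E'
from h import *
print(tool()[0],get_state()["joints"],inc([530.2,-350.6,260],0.139))
E
```

```text
[ 470.48873931 -199.6179489   309.51561473] [-4.01293007e-01  1.24830776e-01 -1.07533663e-01  1.33887049e+00
  5.28071574e-05  1.02927197e+00] (array([-0.   , -0.   ,  0.001]), array([-157.9,   38. ,   49.5]))
```

step_arm([
  [[0,0,0],[-40,9,10],-1],
  [[0,0,0],[-80,19,20],-1],
  [[0,0,0],[-120,29,35],-1],
  [[0,0,0],[-158,38,49],-1],
  [[0,0,0],[-158,38,49],-1],
])

```text
time: 2.5
ee_pos: [530.2, -352.1, 256.4]
ee_rot: [-0.002, 0.657, 0.754, -0.001]
ft_force: [-0.1, -0.1, -0.7]
opening: 0.999
grasp_force: 0.0
```

```bash
python3 - <<'E'
from h import *
im={}
for n in("side","top"): cv2.imwrite(f"pics/{n}2.png",get_image(n)[:,:,::-1])
crop("pics/side2.png","pics/s2.png",310,110,110,120,5); crop("pics/top2.png","pics/t2.png",310,160,120,110,5)
a=cv2.imread("pics/s2.png");b=cv2.imread("pics/t2.png");print(a.shape,b.shape)
h=min(len(a),len(b));c=np.hstack([a[:h],b[:h]]);k=800/c.shape[1];cv2.imwrite("pics/c2.png",cv2.resize(c,None,fx=k,fy=k))
print(tool()[0],inc([530.2,-350.6,186],0.139))
print(proj("side",[tool()[0]]),proj("top",[tool()[0]]))
E
```

```text
(600, 550, 3) (550, 600, 3)
[ 529.93617505 -349.02508893  259.20529709] (array([-0.002, -0.002,  0.001]), array([-1.8,  0.2, 73.2]))
[[371.10136008 150.35057549]] [[378.65851443 232.3170997 ]]
```

View pics/c2.png

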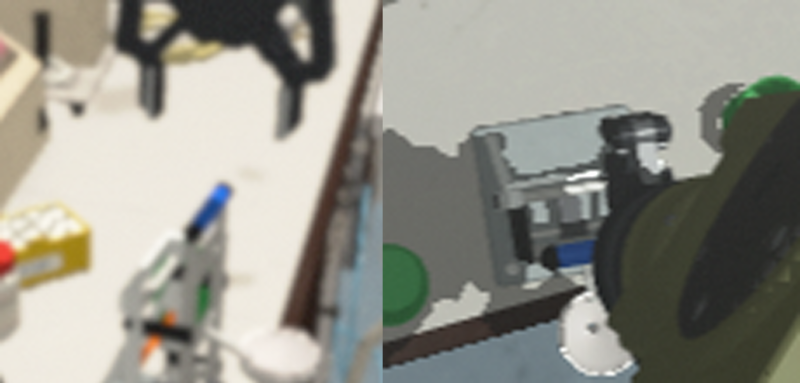

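The open fingers (side crop 150,100 and 288,120) stand above the bar, one on each side of it (210,210). Going down.

step_arm([
  [[0,0,0],[-1,0,20],-1],
  [[0,0,0],[-2,0,40],-1],
  [[0,0,0],[-2,0,60],-1],
  [[0,0,0],[-2,0,74],-1],
  [[0,0,0],[-2,0,74],-1],
], newtons=50)

```text
time: 3.1
ee_pos: [529.7, -349.2, 185.4]
ee_rot: [-0.002, 0.655, 0.755, -0.0]
ft_force: [-0.5, 0.1, 0.6]
opening: 1.001
grasp_force: 0.0
```

step_arm([
  [[0,0,0],[0,0,0],0],
  [[0,0,0],[0,0,0],0.5],
  [[0,0,0],[0,0,0],1],
  [[0,0,0],[0,0,0],1],
  [[0,0,0],[0,0,0],1],
], newtons=50)

```text
time: 3.6
ee_pos: [532.7, -350.8, 187.6]
ee_rot: [0.001, 0.655, 0.755, 0.001]
ft_force: [9.6, 1.6, 0.4]
opening: 0.147
grasp_force: 38.9
```

step_arm([
  [[0,0,0],[0,0,0],1],
  [[0,0,0],[0,0,0],1],
  [[0,0,0],[0,0,0],1],
  [[0,0,0],[0,0,0],1],
], newtons=50)

```text
time: 4.0
ee_pos: [532.7, -350.8, 187.6]
ee_rot: [0.001, 0.655, 0.755, 0.001]
ft_force: [5.4, 0.2, 0.5]
opening: 0.144
grasp_force: 48.7
```

step_arm([
  [[0,0,0],[0,0,-8],1],
  [[0,0,0],[0,0,-18],1],
  [[0,0,0],[0,0,-28],1],
  [[0,0,0],[0,0,-36],1],
  [[0,0,0],[0,0,-40],1],
])

```text
time: 4.5
ee_pos: [532.6, -350.8, 227.2]
ee_rot: [0.001, 0.655, 0.755, 0.001]
ft_force: [6.0, -1.0, -5.6]
opening: 0.144
grasp_force: 48.8
```

step_arm([
  [[0,0,0],[0,0,-9],1],
  [[0,0,0],[0,0,-20],1],
  [[0,0,0],[0,0,-32],1],
  [[0,0,0],[0,0,-40],1],
  [[0,0,0],[0,0,-40],1],
])

```text
time: 5.0
ee_pos: [532.6, -350.8, 267.7]
ee_rot: [0.001, 0.655, 0.755, 0.001]
ft_force: [6.2, -0.2, -4.0]
opening: 0.142
grasp_force: 49.5
```

```bash
python3 - <<'E'
from h import *
cv2.imwrite("pics/side3.png",get_image("side")[:,:,::-1])
crop("pics/side3.png","pics/s3.png",310,110,110,120,5); print(tool()[0],get_state()["ft_force"])
E
```

```text
[ 532.60409259 -350.76789502  267.1538052 ] [ 7.20903546 -0.91355475 -4.15235707]
```

View pics/s3.png

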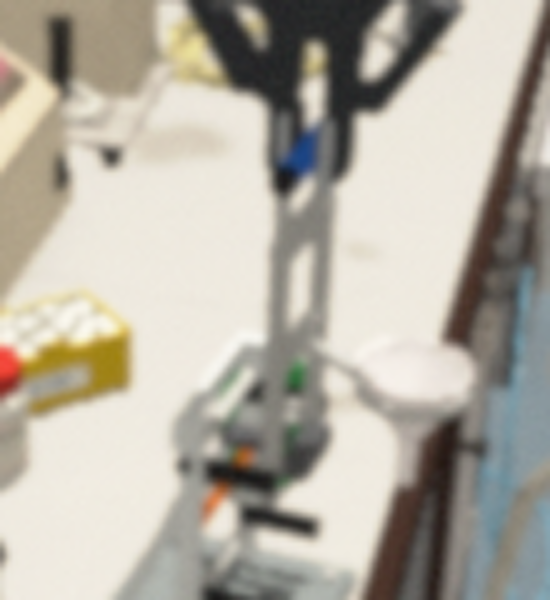

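The bar, held between the fingers, has gone up with the section by about 80 mm (bar now at crop 305,155, funnel risen too). Lowering gently by about 30 mm until the force shows the pawl seated.

step_arm([
  [[0,0,0],[0,0,4],1],
  [[0,0,0],[0,0,9],1],
  [[0,0,0],[0,0,14],1],
  [[0,0,0],[0,0,19],1],
  [[0,0,0],[0,0,23],1],
])

```text
time: 5.55
ee_pos: [532.6, -350.8, 243.3]
ee_rot: [0.001, 0.655, 0.755, 0.001]
ft_force: [7.4, 0.3, -4.7]
opening: 0.146
grasp_force: 49.5
```

step_arm([
  [[0,0,0],[0,0,1.5],1],
  [[0,0,0],[0,0,3],1],
  [[0,0,0],[0,0,4.5],1],
  [[0,0,0],[0,0,6],1],
  [[0,0,0],[0,0,6],1],
])

```text
time: 6.05
ee_pos: [532.6, -350.8, 237.8]
ee_rot: [0.001, 0.655, 0.755, 0.001]
ft_force: [7.1, 0.2, -3.8]
opening: 0.14
grasp_force: 49.6
```

step_arm([
  [[0,0,0],[0,0,0.5],1],
  [[0,0,0],[0,0,1],1],
  [[0,0,0],[0,0,1],1],
])

```text
time: 6.35
ee_pos: [532.6, -350.8, 237.6]
ee_rot: [0.001, 0.655, 0.755, 0.001]
ft_force: [4.8, 1.2, 1.2]
opening: 0.144
grasp_force: 50.0
```

step_arm([
  [[0,0,0],[0,0,0.7],1],
  [[0,0,0],[0,0,0.7],1],
])

```text
time: 6.55
ee_pos: [532.6, -350.8, 237.4]
ee_rot: [0.002, 0.655, 0.755, 0.001]
ft_force: [6.4, 1.2, 3.3]
opening: 0.142
grasp_force: 50.3
```

It is seated: the upward force grows while the height stays at +50 mm. Opening, then moving straight up.

step_arm([
  [[0,0,0],[0,0,0],0.5],
  [[0,0,0],[0,0,0],0],
  [[0,0,0],[0,0,0],-0.6],
  [[0,0,0],[0,0,0],-1],
  [[0,0,0],[0,0,0],-1],
])

```text
time: 7.05
ee_pos: [530.6, -350.9, 235.9]
ee_rot: [-0.0, 0.656, 0.755, -0.0]
ft_force: [0.4, 0.4, -0.7]
opening: 0.915
grasp_force: 0.0
```

step_arm([
  [[0,0,0],[0,0,0],-1],
  [[0,0,0],[0,0,-15],-1],
  [[0,0,0],[0,0,-40],-1],
  [[0,0,0],[0,0,-70],-1],
  [[0,0,0],[0,0,-90],-1],
])

```text
time: 7.55
ee_pos: [531.1, -351.0, 328.2]
ee_rot: [0.001, 0.656, 0.755, 0.0]
ft_force: [0.9, 0.0, -0.0]
opening: 0.998
grasp_force: 0.0
```

step_arm([
  [[0,0,0],[0,0,0],-1],
  [[0,0,0],[0,0,0],-1],
  [[0,0,0],[0,0,0],-1],
])

```text
time: 7.85
ee_pos: [530.4, -350.5, 324.6]
ee_rot: [-0.001, 0.656, 0.755, -0.0]
ft_force: [0.5, 0.9, -0.5]
opening: 1.0
grasp_force: 0.0
```

```bash
python3 - <<'E'
from h import *
cv2.imwrite("pics/side4.png",get_image("side")[:,:,::-1])
crop("pics/side4.png","pics/s4.png",230,100,190,130,4); print(tool()[0],get_state()["ft_force"],abs(get_state()["joint_velocities"]).max())
print(proj("side",[[530.2,-350.6,255],[530.2,-350.6,205]]))
E
```

```text
[ 530.30500833 -350.46670669  324.49597188] [-1.02353847  0.49430474 -0.16470961] 0.005316465247151823
[[371.20902787 151.69610772]
 [370.19060264 170.20618317]]
```

View pics/s4.png

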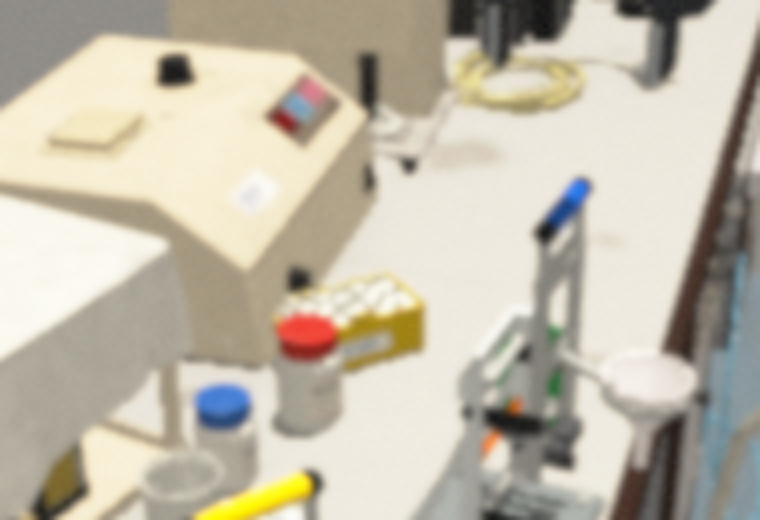

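The bar is at crop (566,207), which is image (371.5,151.8). That matches the predicted (371.2,151.7) for +50 mm, and the gripper is well clear. Handing in.

```bash
python3 -c "
from plant import *
print(close_job())"
```

```text
the job is handed in; nothing more can be done
None
```

The blue-grip section was lifted about 80 mm, lowered onto the orange rung (+50 mm by the camera and the arm's height reading) and released; I moved nothing else, and the job is handed in, with no verdict returned.

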